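# Run a ring gauge round a bent rod to its stop

### The arm

A 6-joint arm with a two-finger parallel gripper is mounted at the origin on a cart in front of the work surface, level with it; the furniture and walls round the work are solid. World frame = base frame: x ahead of the robot, y to its left, z up, the work surface at z = 0. Lengths are in mm, angles in rad, forces in N, time in s.
With the tool pointing down it reaches from about 275 to 1000 mm from the base axis. Payload 8.4 kg.
Tool frame: the origin (TCP) lies at the very end of the fingers, on their centre line; the grasp point (between the pads) lies behind it (r.grip_point_offset is the x of the grasp point in the tool frame, in mm); x points along the fingers, z is the direction in which the jaws open and shut, and the axes are right-handed (so a half turn about x gives the same grasp; the last joint's range is limited). The gripper opens to 85 mm and grips with 20 to 120 N. Pads are 22 mm wide; open, the fingers measure 114 mm over their backs; the gripper's body (76 mm by 85 mm) begins 54 mm behind the grasp point. The pads swing forward as they close: fully open they stand 13 mm farther back than shut.
Start: joints at [1.177, 0.353, 1.633, -0, 1.155, -0.002], TCP at [238.657, 577.643, 231.281] pointing down, gripper open.
Joint ranges: [-2.63, 2.63], [-0.92, 2.1], [0.06, 2.66], [-1.3, 4.44], [0, 2.69], [-3.02, 3.02]. Speed limits (rad/s): [2.22, 2.22, 2.79, 3.14, 3.14, 3.14].

### API

Orientations are given as [roll, pitch, yaw] about the fixed x, y, z axes, in that order (R = Rz(yaw) Ry(pitch) Rx(roll)).
In Python, from rig import r, vision, order gives the robot as it stands. The module is installed in compiled form; this text tells all that it offers.
- The arm moves only by the tool step_arm, never from a script. Its argument "rows" is a list of rows, each a list of 7 numbers: the shift along the world's x, y, z in mm, then the turn, a rotation vector about the world's x, y, z in rad, then the finger opening in mm, from 0 to 85.4. A call has exactly 8 rows; each row is the pose to reach, as a shift and turn from the pose measured when the call began; what a row does not reach only later rows make up. A row lasts 1/8 s, in which the tool goes at most 62.5 mm and 10.7 degrees, less where a joint would pass 70% of its speed; a pose out of reach is approached as far as the arm can. A call with a gripper value outside its range is refused whole. The fingers move at their own pace and stop on an object; "force" is the grip in N (left out, the last holds). Time passes only in rows, so rows that repeat a pose let the fingers close, or fill a call up. It gives the time, the measured TCP pose, the force and the opening at its end, in the units of the state.
- r.sense(): the state, without advancing time (a new reading comes with each control period).
- vision.grab_frame(name): name is "side" or "top"; returns (picture, depth): 480x640x3 uint8, red, green, blue; 480x640 float32, mm along the optical axis (not along the pixel's ray), 0 where there is no reading.
- vision.camera_info(name): a dict with "K" (3x3 intrinsics, pixels), "origin" and "attitude" of the camera in the world. Camera axes: x right, y down, z forward; pixel columns grow to the right and rows downward; lengths in mm; the calibration is good to about 2 mm. A picture is of the moment at which its call begins. camera_info takes no time and is no camera call.
- order.sign_off(): hands the job in, once; it reports no verdict.
The state is a dict: "clock": time; "qpos": joint angles; "qvel": joint speeds; "joint_efforts": joint torques, N m; "eef_pos": TCP position; "tcp_rot": TCP orientation; "contact_force": force on the tool from outside, world axes, zero at the start; "wrist_torque": the same for the moment, N m; "opening": opening from 0.0 (shut) to 1.0 (fully open).
Only numpy, scipy, OpenCV 4.12 (cv2) and the standard library are available. Lean on these libraries where they do the work, as an engineer would, in place of code of your own. Each camera call takes 0.05 s, during which the arm holds its last target.

### The job

Check the bent rod with the ring gauge: take the ring gauge out of its parking block by the orange tab, thread it over the free end of the rod and slide it round both bends until it rests against the stop collar, then let go of it there. Do it gently: never push the gauge against the rod or the stop with more than 15 N; the bends do not sit in the same place on every rod, so feel your way along. Leave the other things alone.

Things in the scene. Friction and masses are not known exactly. Their poses are not given: they have to be found in the camera images.
- ring_hole (a point): Centre of the bore of the ring gauge: a loose 0.12 kg upright steel plate, 8 mm thick (x), 40 mm wide (y), 48 mm high (z), with an 18 mm bore along x. The plate reaches 27 mm below and 21 mm above the bore's centre. At the start its lowest 15 mm stand in the slot of the parking block.
- ring_tab (a point): Where to grip the ring gauge: middle of its upright orange tab, 47 mm above the bore's centre (same axes). The tab is 10 mm thick (x), 20 mm wide (y), from 21 to 70 mm above the bore's centre. Gripped across its 10 mm, the fingers pass above rod and stop collar. Bottom-heavy: let go on the rod, it hangs upright, the bore's top on the rod.
- park: Black parking block, fixed, 50 x 80 x 25 mm (x, y, z), origin under its centre; a slot 10 mm wide (x), 44 mm long (y), 15 mm deep in its top holds the foot of the ring gauge. Lift the gauge straight up out of it.
- jig: Check jig, fixed: aluminium plate 360 x 140 x 12 mm, origin under it (plate's middle at x = +5 mm), x along the rod, z up. It carries a rigid 10 mm steel rod, axis at z = 100 mm, held only by the post at its stop end. From its free end the rod runs along +x at y = +40 mm, bends 90 deg, crosses along -y, bends back 90 deg and runs along +x at y = -40 mm to the stop. See rod_tip.
- rod_tip (a point): Rounded free end of the rod, on its axis, at jig x = -155, y = +40, z = 100 mm; axes as the jig's. The rod's straight axes would meet at jig (x = d, y = +40) and (x = d, y = -40) mm; both bends are rounded to 22 mm radius at the axis. The shift d is between -42 and +42 mm, differs from rod to rod and is not measured: feel or look for it.
- stop_face (a point): Face of the stop collar (26 mm diameter, 18 mm long), on the rod's axis, at jig x = +150, y = -40, z = 100 mm; axes as the jig's. The seated ring gauge touches it with its plate: its bore's centre is then at x = -4 mm from here.
- plug_gauge: Plug gauge, loose, lying: black middle with steel ends, 22 x 113 x 22 mm; bystander.
- tally_counter: Hand tally counter, loose, white and black, 44 x 44 x 25 mm; bystander.

How it is judged:
By the outcome, as a careful person would: the job done as asked, in the order asked, and still so for the second after the job is handed in, with the robot touching nothing.
It also fails if it takes over 61 s, if anything falls off the work surface, if the arm or the gripper's body presses on something with over 40 N, if the wrist force passes 120 N, or if a joint passes its speed limit or range.

## Working session

There is one attempt and no reset: what is moved stays moved. The work goes in short steps, Python scripts to look and compute and a tool call to move; the robot and the scene stay as the last step left them, time stands still between calls to the robot, and variables do not carry over. Pictures are saved under pics/ and viewed, and the job is handed in when it is done.

Besides the shell and the picture viewer there is one more tool, called after "Call:" by a JSON object that holds its "name" and its "arguments", one argument or row to a line. step_arm: Moves the arm, as the interface text tells. Its arguments: {"type":"object","properties":{"rows":{"type":"array"},"force":{"type":"number"}},"required":["rows"]}

```bash
mkdir -p pics
python3 - <<'E'
from rig import r,vision
import cv2,numpy as np
for n in("side","top"):
    p,d=vision.grab_frame(n); cv2.imwrite(f"pics/{n}0.png",p[:,:,::-1]); np.savez(f"{n}0.npz",p=p,d=d)
    print(n,vision.camera_info(n))
print(r.sense(), r.grip_point_offset)
E
```

```text
side {'K': array([[500.928117  ,   0.        , 323.24514521],
       [  0.        , 500.928117  , 245.10481962],
       [  0.        ,   0.        ,   1.        ]]), 'origin': array([350.80969052, 810.99040345, 490.75438171]), 'attitude': array([-2.02161063, -0.00581945, -2.91208918])}
top {'K': array([[490.03178538,   0.        , 317.3118398 ],
       [  0.        , 490.03178538, 237.64604277],
       [  0.        ,   0.        ,   1.        ]]), 'origin': array([ 440.16739888,   38.36321815, 1181.63908209]), 'attitude': array([-3.05037068,  0.00426494, -1.59105246])}
{'clock': 0.1, 'qpos': array([ 1.17657499e+00,  3.53573701e-01,  1.63407314e+00,  1.13555200e-05,
        1.15519450e+00, -2.38422632e-03]), 'qvel': array([-0.00183435, -0.00173047, -0.00234837, -0.00129211, -0.00193825,
       -0.00030351]), 'joint_efforts': array([ 2.08194811e-04, -6.06351757e+01, -3.42820215e+01,  1.67661392e-05,
        3.79415578e-03,  4.81837094e-05]), 'eef_pos': array([238.50054145, 577.23580864, 230.63426857]), 'tcp_rot': array([ 3.13089336,  1.5695476 , -1.97333732]), 'contact_force': array([-0.28270082, -0.91945136, -0.66652113]), 'wrist_torque': array([ 0.06310852, -0.00822477,  0.01857849]), 'opening': 1.0002095177092634} -18.700000000000003
```

View pics/side0.png

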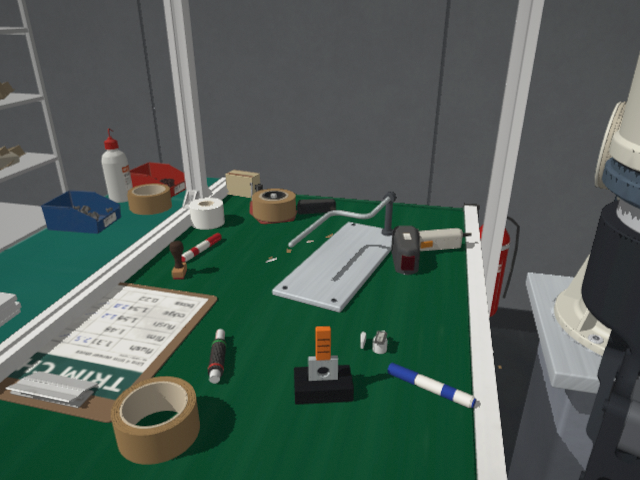

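View pics/top0.png

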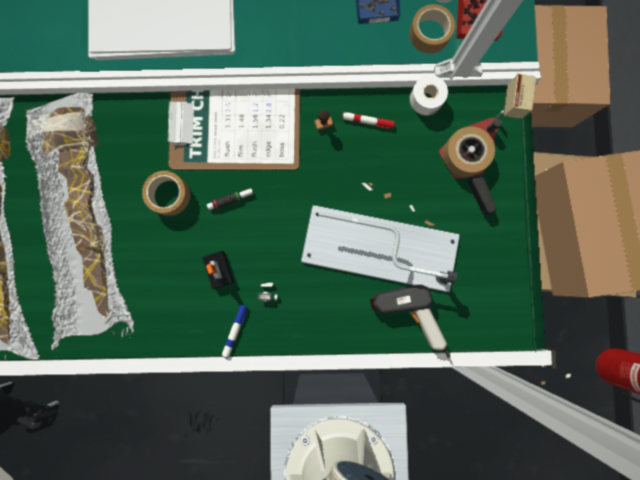

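```bash
cat > h.py <<'E'
import numpy as np,cv2
from scipy.spatial.transform import Rotation as R
from rig import r,vision
def cam(n):
    i=vision.camera_info(n); return np.array(i["K"]),np.array(i["origin"]),R.from_euler('xyz',i["attitude"]).as_matrix()
def ray(n,u,v,z):
    K,o,A=cam(n); d=A@np.linalg.inv(K)@np.array([u,v,1.]); return o+d*(z-o[2])/d[2]
def proj(n,P):
    K,o,A=cam(n); c=K@(A.T@(np.asarray(P,float)-o)); return c[:2]/c[2]
def cloud(n,d):
    K,o,A=cam(n); v,u=np.mgrid[:480,:640]; p=np.stack([(u-K[0,2])/K[0,0]*d,(v-K[1,2])/K[1,1]*d,d],-1); return p@A.T+o
E
python3 - <<'E'
from h import *
for n,(x0,x1,y0,y1),f in(("top",(190,470,195,310),0),("side",(260,440,180,420),0)):
    z=np.load(n+"0.npz"); p=z["p"]; c=p[y0:y1,x0:x1]
    s=min(800/c.shape[1],600/c.shape[0]); cv2.imwrite(f"pics/{n}0z.png",cv2.resize(c,None,fx=s,fy=s,interpolation=cv2.INTER_CUBIC)[:,:,::-1]); print(s)
z=np.load("top0.npz"); X=cloud("top",z["d"])
for u,v in((330,240),(260,330),(450,278),(340,216),(212,268),(220,285)): print(u,v,X[v,u].round(1), z["p"][v,u])
print(R.from_euler('xyz',r.sense()["tcp_rot"]).as_matrix().round(3))
E
```

```text
2.857142857142857
2.5
330 240 [541.1  10.9   9.8] [211 218 219]
260 330 [330.2 182.3  -1.3] [16 75 43]
450 278 [ 444.1 -245.4  112.6] [59 63 65]
340 216 [585.8 -10.3 104.9] [204 212 209]
212 268 [476.8 274.9  98.7] [125  59  22]
220 285 [439.  271.8  26.7] [28 30 31]
[[-0.    -0.924  0.382]
 [-0.001  0.382  0.924]
 [-1.     0.    -0.001]]
```

View pics/top0z.png

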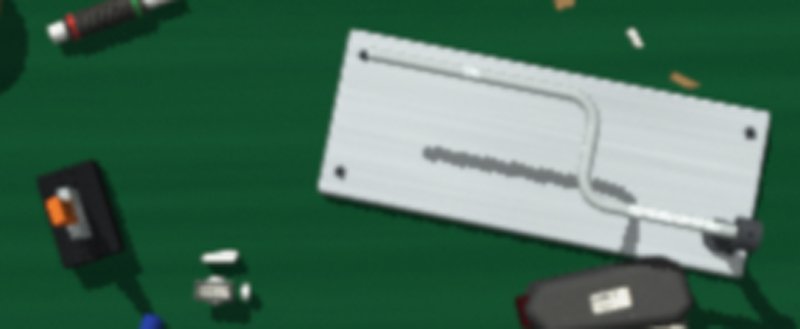

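View pics/side0z.png

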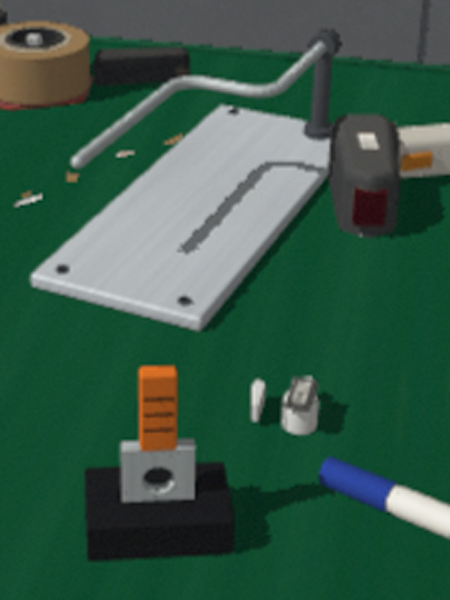

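Run:
```python
from h import *
z=np.load("top0.npz"); p=z["p"].astype(int); X=cloud("top",z["d"])
# plate
m=((p.min(-1)>90)&(np.ptp(p,axis=-1)<40)&(np.abs(X[...,2]-11)<12)); m[:,:295]=0;m[:,470:]=0;m[:200]=0;m[300:]=0
m=cv2.morphologyEx(m.astype(np.uint8),cv2.MORPH_CLOSE,np.ones((9,9)))
c=max(cv2.findContours(m,0,1)[0],key=cv2.contourArea); rc=cv2.minAreaRect(c); b=cv2.boxPoints(rc); print(rc)
W=np.array([ray("top",u,v,12)[:2] for u,v in b]); print(W.round(1)); print(np.linalg.norm(W-np.roll(W,-1,0),axis=1))
# rod
h=(X[...,2]>80)&(X[...,2]<135); h[:,:295]=0;h[:,470:]=0;h[:190]=0;h[300:]=0
v,u=np.where(h); P=np.array([ray("top",a,b_,100)[:2] for a,b_ in zip(u,v)]); np.save("rod.npy",P)
print(len(P)); im=z["p"].copy(); im[h]=[255,0,0]; im=cv2.resize(im[195:310,290:470],None,fx=4,fy=4,interpolation=0); cv2.imwrite("pics/h.png",im[:,:,::-1])
# drill height
q=X[285:350,370:450]; print("drill",np.nanpercentile(q[...,2],[50,90,99,100]))
k=(X[...,2]>25)&(X[...,2]<300); k[:280]=0;k[:,:365]=0;k[:,455:]=0;k[350:]=0; print(X[k].min(0),X[k].max(0))
# park + tab
for n in("top","side"):
    z=np.load(n+"0.npz"); p=z["p"].astype(int); Y=cloud(n,z["d"])
    o=(p[...,0]>100)&(p[...,0]>p[...,2]+60)&(p[...,1]<p[...,0]*.7); o[:,:195]=0;o[:,340 if n=="side" else 235:]=0; o[:250]=0;o[375:]=0
    if n=="side": o[:,:300]=0
    print(n,o.sum(),Y[o].min(0),Y[o].max(0),np.median(Y[o],0))
    print(cv2.minAreaRect(np.argwhere(o)[:,::-1].astype(np.float32)))
```

```text
((380.2115478515625, 247.94232177734375), (151.40167236328125, 59.03095626831055), 11.309932708740234)
[[ 489.6   83.2]
 [ 628.6   52.9]
 [ 549.3 -301.3]
 [ 412.1 -267.5]]
[142.24358775 362.97976579 141.31219767 359.13342758]
857
drill [   2.07611294   53.43154381   57.27938387 1181.63908209]
[ 281.23005836 -256.00890094   25.32684161] [440.21160109 -79.81752239 114.24926977]
top 64 [465.63247379 271.16499671  21.75567593] [488.93813321 305.90458574 111.24733412] [474.66313028 278.44628989 105.23232022]
((209.49232482910156, 268.8615417480469), (10.915055274963379, 6.449805736541748), 60.2551155090332)
side 468 [350.80969052 123.80671638  -2.17873749] [520.00648559 810.99040345 490.75438171] [472.43248609 284.6237943   86.09835725]
((322.5, 342.5), (33.0, 15.0), 90.0)
```

View pics/h.png

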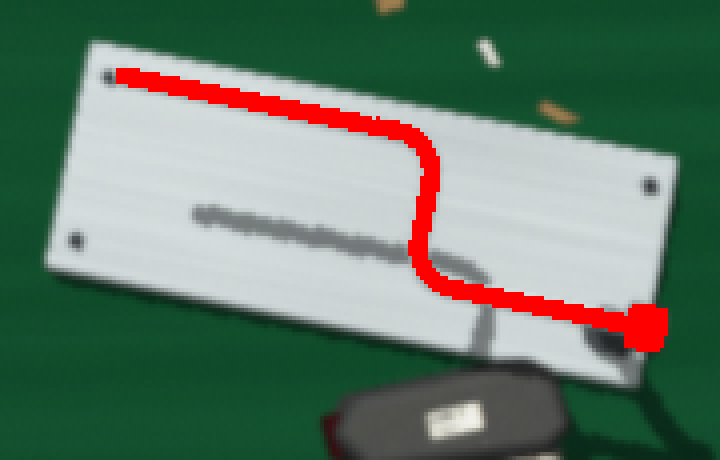

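Run:
```python
from h import *
P=np.load("rod.npy")
yaw0=np.arctan2(-302+53-0.,549.3-628.6) 
th=yaw0
for it in range(4):
    e=np.array([np.cos(th),np.sin(th)]); n=np.array([-e[1],e[0]])
    s=P@e; t=P@n
    smin=s.min(); 
    if it==0: print(np.degrees(th),s.min(),s.max(),t.min(),t.max())
    tm=(np.percentile(t,2)+np.percentile(t,98))/2
    A=(t>tm+25)&(s<smin+110); B=(t<tm-20)&(s>s.max()-110)&(s<s.max()-40)
    fa=np.polyfit(s[A],t[A],1); fb=np.polyfit(s[B],t[B],1); print(np.degrees(th),fa,fb,A.sum(),B.sum())
    th+= np.arctan((fa[0]*A.sum()+fb[0]*B.sum())/(A.sum()+B.sum()))
e=np.array([np.cos(th),np.sin(th)]); n=np.array([-e[1],e[0]]); s=P@e;t=P@n
ta=np.mean(t[A]);tb=np.mean(t[B]);tm=(ta+tb)/2
C=(abs(t-tm)<15); sc=s[C].mean(); print("yaw",th,np.degrees(th),"ta,tb",ta,tb,"sep",ta-tb,"sc",sc,"tip",s.min(), "width",A.sum())
def rdg(): pass
# side-camera segmentation for height and tip
z=np.load("side0.npz"); X=cloud("side",z["d"])
h=(X[...,2]>85)&(X[...,2]<125)&(X[...,0]>380)&(X[...,0]<640)&(X[...,1]<60)&(X[...,1]>-280)
v,u=np.where(h); print(h.sum(),u.min(),u.max(),v.min(),v.max())
Q=np.array([ray("side",a,b,100)[:2] for a,b in zip(u,v)]); S=Q@e;T=Q@n
a=(S<sc-40)&(abs(T-ta)<15); b=(S>sc+40)&(abs(T-tb)<15)&(S<sc+110); c=abs(T-tm)<15
print("side: ta",T[a].mean(),np.polyfit(S[a],T[a],1)[0],"tb",T[b].mean(),"sc",S[c].mean(),"tip",S[a].min())
# plate corners in jig frame
W=np.array([[489.6,83.2],[628.6,52.9],[549.3,-301.3],[412.1,-267.5]]);print((W@e).round(1),(W@n).round(1))
np.savez("rodfit.npz",th=th,tm=tm,ta=ta,tb=tb,sc=sc)
```

```text
-107.66531926809306 -215.3477649897561 114.85730070758262 488.3886163161518 573.5229169479051
-107.66531926809306 [6.10818428e-02 5.70287386e+02] [9.06828892e-02 4.93352298e+02] 182 144
-103.4241904797384 [1.43729463e-02 5.71637639e+02] [1.78907889e-02 4.91289612e+02] 223 144
-102.52167072636956 [-1.24928817e-03  5.71593464e+02] [2.44976691e-03 4.91185788e+02] 223 144
-102.51009055122132 [-1.44972386e-03  5.71593804e+02] [2.25166695e-03 4.91185216e+02] 223 144
yaw -1.7891360036673238 -102.50994198504023 ta,tb 571.7527237092463 491.37480467088994 sep 80.37791903835637 sc 17.331584263568264 tip -164.3915512452127 width 223
693 289 396 192 247
side: ta 566.9525673873788 0.0022143203783494426 tb 485.86506328279404 sc 14.73102441242052 tip -172.24266867096247
[-187.3 -187.8  175.2  171.9] [460.  602.2 601.5 460.3]
```

Run:
```python
from h import *
z=np.load("top0.npz"); p=z["p"].astype(int); X=cloud("top",z["d"])
hs=cv2.cvtColor(z["p"],cv2.COLOR_RGB2HSV)
# block: dark, not green
g=(p.max(-1)<60)&(np.ptp(p,axis=-1)<22); g[:,:195]=0;g[:,240:]=0;g[:245]=0;g[295:]=0
o=(hs[...,0]<18)&(hs[...,1]>120)&(p[...,0]>90); o[:,:200]=0;o[:,230:]=0;o[:250]=0;o[290:]=0
st=(p.min(-1)>80)&~o; st[:,:200]=0;st[:,230:]=0;st[:250]=0;st[290:]=0
m=cv2.morphologyEx((g|o|st).astype(np.uint8),cv2.MORPH_CLOSE,np.ones((3,3)))
c=max(cv2.findContours(m,0,1)[0],key=cv2.contourArea); rc=cv2.minAreaRect(c); b=cv2.boxPoints(rc);print(rc,m.sum())
W=np.array([ray("top",u,v,25)[:2] for u,v in b]);print(W.round(1),np.linalg.norm(W-np.roll(W,-1,0),axis=1).round(1),W.mean(0))
for i in range(4):
    q=W[(i+1)%4]-W[i]; print(np.degrees(np.arctan2(q[1],q[0])))
hi=o&(X[...,2]>95); v,u=np.where(hi); print(hi.sum(),ray("top",u.mean(),v.mean(),107)); print(X[hi].mean(0))
print("o",o.sum(),[ (a,b_) for a,b_ in zip(*np.where(o))][:1])
im=z["p"].copy(); im2=cv2.resize(im[240:300,190:250],None,fx=10,fy=10,interpolation=0)
cv2.drawContours(im2,[((b-[190,240]+.5)*10).astype(int)],0,(255,0,0),1); 
for a,b_ in zip(u,v): cv2.circle(im2,(int((a-190+.5)*10),int((b_-240+.5)*10)),2,(255,255,0),-1)
z=np.load("side0.npz"); p=z["p"]; hs=cv2.cvtColor(p,cv2.COLOR_RGB2HSV)
o=(hs[...,0]<18)&(hs[...,1]>150)&(p[...,0]>90); o[:,:305]=0;o[:,345:]=0;o[:315]=0;o[375:]=0
v,u=np.where(o);print("side",u.min(),u.max(),v.min(),v.max(),u.mean(),v.mean(),ray("side",u.mean(),v.mean(),84))
im3=cv2.resize(p[315:415,285:365],None,fx=6,fy=6,interpolation=0); cv2.imwrite("pics/pk.png",im2[:,:,::-1]); cv2.imwrite("pics/pks.png",im3[:,:,::-1])
```

```text
((217.95001220703125, 269.8500061035156), (33.83636474609375, 22.76839828491211), 71.56504821777344) 753
[[504.8 315.1]
 [520.8 264. ]
 [444.6 239. ]
 [428.8 289.8]] [53.6 80.2 53.3 80.1] [474.76701658 276.97575147]
-72.62204148062165
-161.84811587397792
107.27917054218825
18.383168067137433
49 [475.31346973 277.6016032  107.        ]
[475.35383575 277.8704172  105.75746797]
o 74 [(np.int64(264), np.int64(207))]
side 315 330 326 359 322.7570281124498 342.3293172690763 [472.76948419 281.39543215  84.        ]
```

View pics/pk.png

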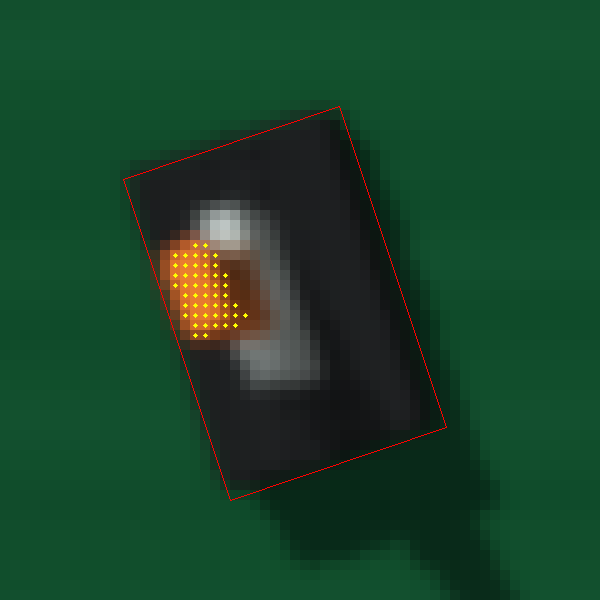

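View pics/pks.png

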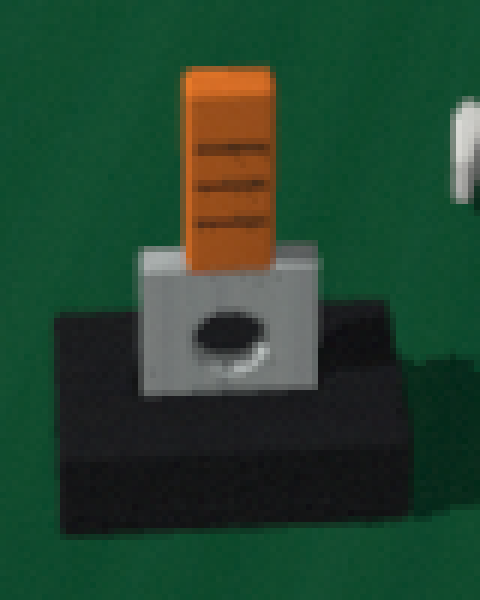

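Call:
{"name": "step_arm", "arguments": {
  "rows": [
    [30,-37,-6,0,0,0.09,60],
    [60,-75,-12,0,0,0.18,60],
    [90,-112,-18,0,0,0.27,60],
    [119,-150,-25,0,0,0.36,60],
    [149,-187,-31,0,0,0.45,60],
    [178,-225,-37,0,0,0.54,60],
    [208,-262,-43,0,0,0.63,60],
    [236.5,-299.5,-50,0,0,0.707,60]
  ],
  "force": 40
}}

```text
clock: 1.1
eef_pos: [475.8, 276.4, 180.3]
tcp_rot: [3.099, 1.57, -1.295]
contact_force: [0.3, -0.2, -0.6]
opening: 0.704
```

```bash
cat >> h.py <<'E'
def st():
    s=r.sense(); M=R.from_euler('xyz',s["tcp_rot"]).as_matrix(); a=np.degrees(np.arctan2(M[1,2],M[0,2]))
    print("t",round(s["clock"],2),"tcp",s["eef_pos"].round(2),"zang",a.round(2),"x",M[:,0].round(4),"F",s["contact_force"].round(2),"T",s["wrist_torque"].round(2),"op",round(s["opening"]*85.4,1),"j6",s["qpos"][5].round(2)); return s
def snap(n,name,box=None,f=1):
    p,d=vision.grab_frame(n); np.savez(name+".npz",p=p,d=d)
    if box: p=p[box[2]:box[3],box[0]:box[1]]
    cv2.imwrite("pics/"+name+".png",cv2.resize(p,None,fx=f,fy=f,interpolation=cv2.INTER_CUBIC)[:,:,::-1])
E
python3 - <<'E'
from h import *
st(); snap("side","s1",(240,400,230,410),3.2)
print(proj("side",[475,278,84]),proj("side",[475.8,276.4,180.3]))
E
```

```text
t 1.1 tcp [475.77 276.43 180.32] zang 108.22 x [ 3.0e-04 -1.2e-03 -1.0e+00] F [ 0.26 -0.24 -0.58] T [ 0.09  0.01 -0.04] op 60.2 j6 -1.36
[321.71284187 340.58336029] [321.73021338 277.1225819 ]
```

View pics/s1.png

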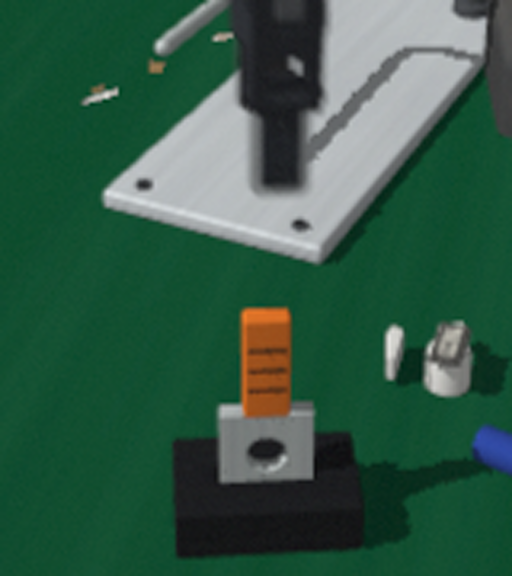

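Run:
```python
from h import *
for k in(30,38,45):print(proj("side",[475.8-.31*k,276.4+.95*k,187]))
print(proj("side",[475,278,84]))
```

```text
[323.83660583 284.55861603]
[324.42378804 287.97313895]
[324.94935153 291.02934295]
[321.71284187 340.58336029]
```

Call:
{"name": "step_arm", "arguments": {
  "rows": [
    [0.5,1,-25,0,0,0,50],
    [0.5,1,-55,0,0,0,50],
    [0.5,1,-85,0,0,0,50],
    [0.5,1,-105,0,0,0,50],
    [0.5,1,-115,0,0,0,50],
    [0.5,1,-115,0,0,0,50],
    [0.5,1,-115,0,0,0,40],
    [0.5,1,-115,0,0,0,30]
  ]
}}

```text
clock: 2.15
eef_pos: [479.0, 273.8, 65.3]
tcp_rot: [-2.873, 1.567, -0.981]
contact_force: [-1.3, 0.0, 1.0]
opening: 0.356
```

Run:
```python
from h import *
st(); snap("side","s2",(240,400,230,410),3.2);snap("top","t2",(160,280,210,310),6)
```

```text
t 2.15 tcp [478.98 273.84  65.26] zang 108.4 x [ 0.0021 -0.0032 -1.    ] F [-1.33  0.02  1.01] T [ 0.01  0.02 -0.03] op 30.4 j6 -1.37
```

View pics/s2.png

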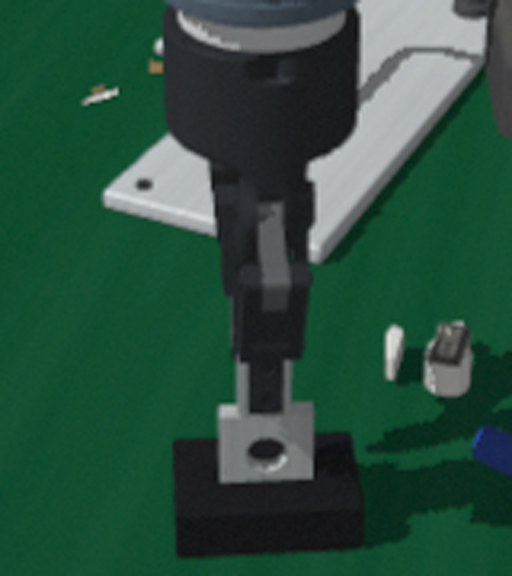

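View pics/t2.png

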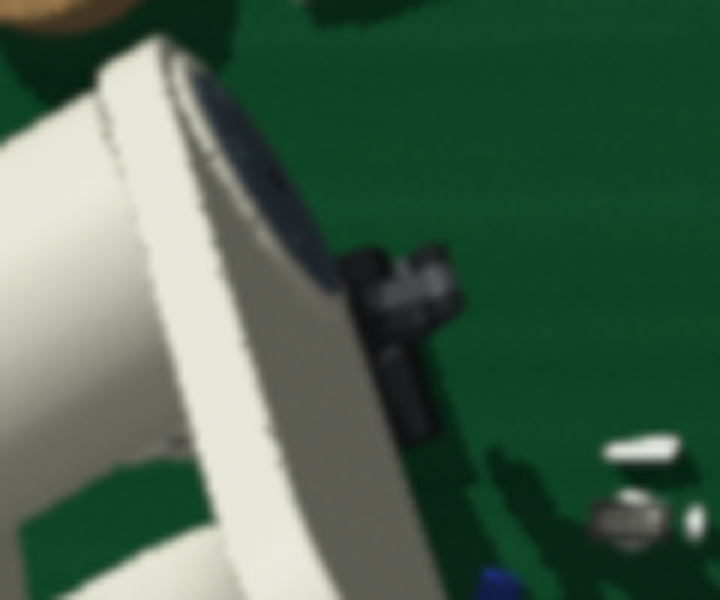

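Call:
{"name": "step_arm", "arguments": {
  "rows": [
    [-1.5,2,0,0,0,0,30],
    [-2.5,3.5,0,0,0,0,30],
    [-2.5,3.5,0,0,0,0,30],
    [-2.5,3.5,0,0,0,0,25],
    [-2.5,3.5,0,0,0,0,20],
    [-2.5,3.5,0,0,0,0,17],
    [-2.5,3.5,0,0,0,0,15],
    [-2.5,3.5,0,0,0,0,15]
  ]
}}

```text
clock: 3.25
eef_pos: [476.4, 277.2, 65.1]
tcp_rot: [-2.962, 1.567, -1.07]
contact_force: [0.8, -0.3, -0.1]
opening: 0.178
```

Run:
```python
from h import *
st(); snap("side","s3",(280,370,300,400),6)
```

```text
t 3.25 tcp [476.35 277.2   65.06] zang 108.4 x [ 0.0018 -0.0033 -1.    ] F [ 0.77 -0.32 -0.06] T [-0.05 -0.01 -0.02] op 15.2 j6 -1.36
```

View pics/s3.png

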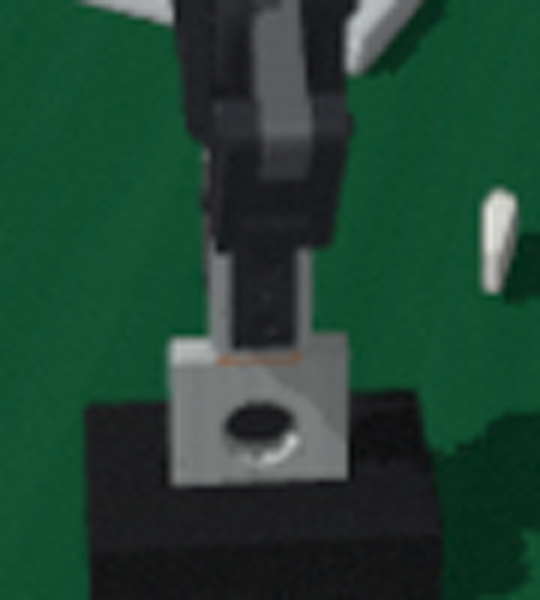

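Call:
{"name": "step_arm", "arguments": {
  "rows": [
    [0,0,0,0,0,0,12],
    [0,0,0,0,0,0,10],
    [0,0,0,0,0,0,8],
    [0,0,0,0,0,0,6],
    [0,0,0,0,0,0,4],
    [0,0,0,0,0,0,4],
    [0,0,0,0,0,0,4],
    [0,0,0,0,0,0,4]
  ],
  "force": 60
}}

```text
clock: 4.3
eef_pos: [476.2, 277.7, 65.1]
tcp_rot: [-2.86, 1.568, -0.968]
contact_force: [-2.7, 4.6, -0.9]
opening: 0.108
```

Run:
```python
from h import *
st()
```

```text
t 4.3 tcp [476.23 277.71  65.12] zang 108.38 x [ 0.0018 -0.0026 -1.    ] F [-2.71  4.63 -0.86] T [ 1.07  0.45 -0.09] op 9.2 j6 -1.36
```

Call:
{"name": "step_arm", "arguments": {
  "rows": [
    [0,0,8,0,0,0,4],
    [0,0,20,0,0,0,4],
    [0,0,35,0,0,0,4],
    [0,0,55,0,0,0,4],
    [8,-13,66,0,0,0,4],
    [24,-42,66,0,0,-0.1,4],
    [45,-76,66,0,0,-0.2,4],
    [66,-112,65,0,0,-0.3,4]
  ]
}}

```text
clock: 5.3
eef_pos: [543.2, 163.7, 130.7]
tcp_rot: [-2.68, 1.567, -1.092]
contact_force: [-0.3, 0.5, -0.8]
opening: 0.106
```

Run:
```python
from h import *
st()
```

```text
t 5.3 tcp [543.23 163.72 130.73] zang 91.02 x [ 0.0017 -0.0033 -1.    ] F [-0.3   0.53 -0.77] T [ 0.02 -0.    0.02] op 9.1 j6 -1.29
```

Call:
{"name": "step_arm", "arguments": {
  "rows": [
    [15,-25,0,0,0,-0.06,4],
    [30,-51,-1,0,0,-0.12,4],
    [43,-73,-2,0,0,-0.18,4],
    [52,-88,-2.5,0,0,-0.22,4],
    [57,-97,-2.5,0,0,-0.236,4],
    [57,-97,-2.5,0,0,-0.236,4],
    [57,-97,-2.5,0,0,-0.236,4],
    [57,-97,-2.5,0,0,-0.236,4]
  ]
}}

```text
clock: 6.3
eef_pos: [599.9, 67.4, 128.3]
tcp_rot: [-2.707, 1.567, -1.353]
contact_force: [-0.3, -0.7, -1.5]
opening: 0.109
```

Run:
```python
from h import *
st(); snap("side","s4",(240,400,180,300),5);snap("top","t4",(260,480,160,310),3.6)
```

```text
t 6.3 tcp [599.92  67.38 128.25] zang 77.57 x [ 8.0e-04 -3.5e-03 -1.0e+00] F [-0.34 -0.69 -1.47] T [ 0.05 -0.01  0.02] op 9.3 j6 -1.24
```

View pics/s4.png

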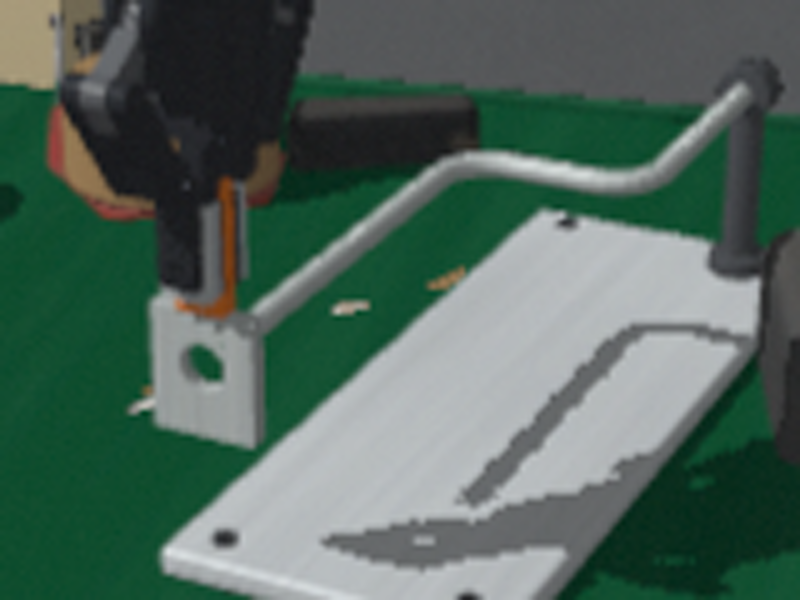

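View pics/t4.png

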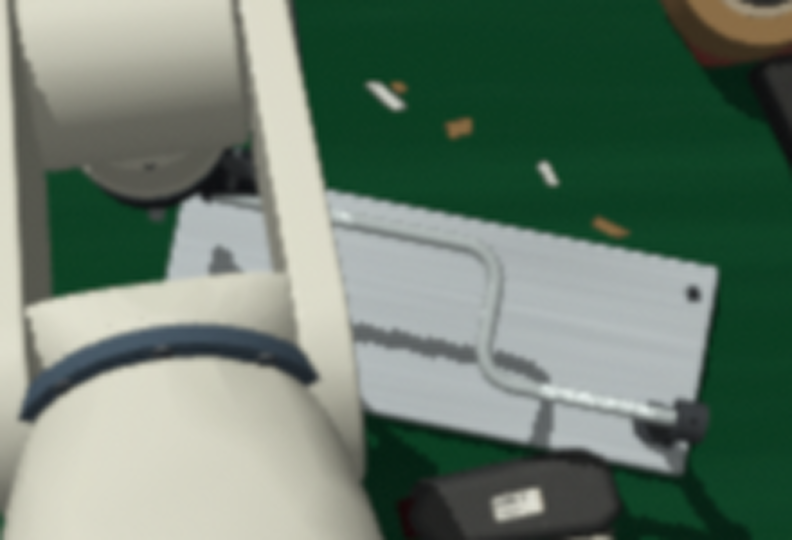

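Run:
```python
from h import *
z=np.load("s4.npz");p=z["p"];d=z["d"]
im=cv2.resize(p[235:275,265:305],None,fx=20,fy=20,interpolation=cv2.INTER_CUBIC)[:600];cv2.imwrite("pics/s4z.png",im[:,:,::-1])
e=np.array([-.2166,-.9763,0])
B=np.array([599.9,67.4,100.1])
print("bore mid",proj("side",B),"front",proj("side",B-4*e),"back",proj("side",B+4*e))
for s in(-165.5,-160,-150,-130,-110): 
    for zz in(100,): print(s,proj("side",np.r_[s*e[:2]+571.7*np.array([.9763,-.2166]),zz]))
# rod centreline in side from original picture: columns
z0=np.load("side0.npz");q=z0["p"].astype(int)
for v in(247,243,239,235,231,227,223,219): 
    row=q[v,280:350]; m=(row.min(-1)>70); print(v,(np.where(m)[0]+280).tolist())
```

```text
bore mid [279.81512562 251.45201615] front [278.65497407 252.37555591] back [280.96666935 250.53532865]
-165.5 [287.9891315  244.66866293]
-160 [289.486246   243.47825277]
-150 [292.17061241 241.34381545]
-130 [297.39810312 237.18724756]
-110 [302.4453861  233.17396939]
247 [319, 320, 321, 322, 323, 324, 325, 326, 327, 328, 329, 330, 331, 332, 333, 334, 335, 336, 337, 338, 339, 340, 341, 342, 343, 344, 345, 346, 347, 348, 349]
243 [288, 289, 290, 291, 292, 293, 294, 295, 296, 323, 324, 325, 326, 327, 328, 329, 330, 331, 332, 333, 334, 335, 336, 337, 338, 339, 340, 341, 342, 343, 344, 345, 346, 347, 348, 349]
239 [292, 293, 294, 295, 296, 297, 298, 299, 300, 301, 328, 329, 330, 331, 332, 333, 334, 335, 336, 337, 338, 339, 340, 341, 342, 343, 344, 345, 346, 347, 348, 349]
235 [297, 298, 299, 300, 301, 302, 303, 304, 305, 306, 330, 331, 332, 333, 334, 335, 336, 337, 338, 339, 340, 341, 342, 343, 344, 345, 346, 347, 348, 349]
231 [303, 304, 305, 306, 307, 308, 309, 310, 311, 337, 338, 339, 340, 341, 342, 343, 344, 345, 346, 347, 348, 349]
227 [308, 309, 310, 311, 312, 313, 314, 315, 316, 341, 342, 343, 344, 345, 346, 347, 348, 349]
223 [313, 314, 315, 316, 317, 318, 319, 320, 346, 347, 348, 349]
219 [318, 319, 320, 321, 322, 323, 324, 325]
```

View pics/s4z.png

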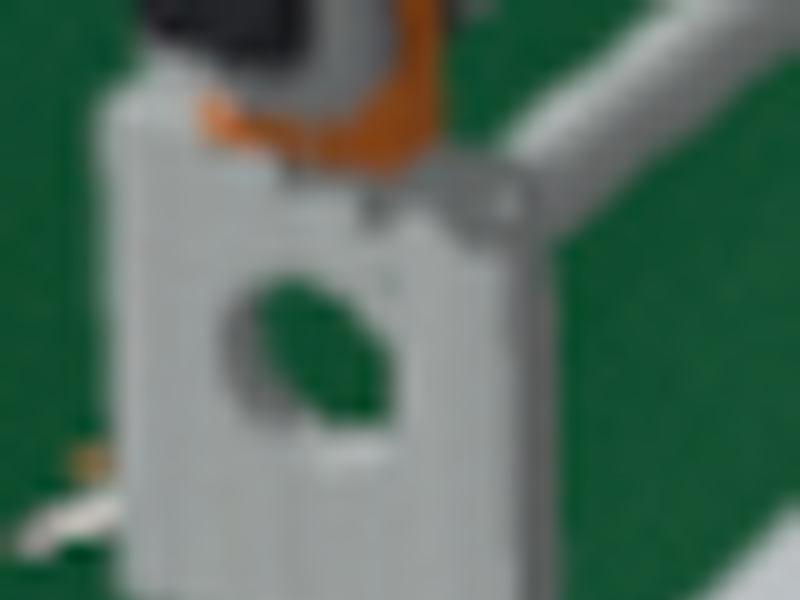

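Call:
{"name": "step_arm", "arguments": {
  "rows": [
    [-1,-8,0,0,0,0,4],
    [-3,-16,0,0,0,0,4],
    [-4,-22,0,0,0,0,4],
    [-5,-26,0,0,0,0,4],
    [-6,-29,0,0,0,0,4],
    [-6.4,-32,0,0,0,0,4],
    [-7,-35,0,0,0,0,4],
    [-7.6,-37.2,0,0,0,0,4]
  ]
}}

```text
clock: 7.4
eef_pos: [592.4, 29.9, 128.2]
tcp_rot: [-2.704, 1.567, -1.35]
contact_force: [0.5, -0.2, -1.7]
opening: 0.114
```

Run:
```python
from h import *
st(); snap("side","s5",(260,340,210,270),10)
```

```text
t 7.4 tcp [592.4   29.9  128.25] zang 77.56 x [ 8.0e-04 -3.5e-03 -1.0e+00] F [ 0.54 -0.2  -1.75] T [0.05 0.02 0.02] op 9.7 j6 -1.3
```

View pics/s5.png

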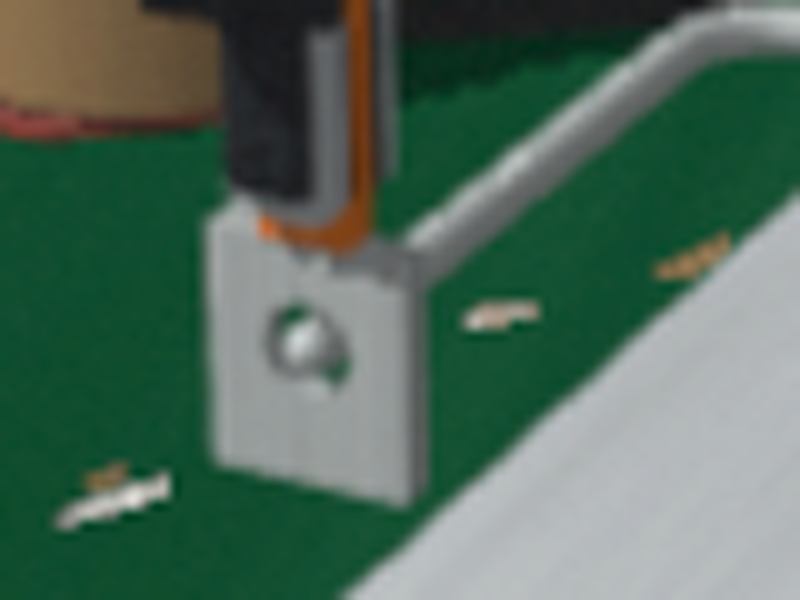

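Call:
{"name": "step_arm", "arguments": {
  "rows": [
    [-3,-14,0,0,0,0,4],
    [-7.5,-34,0,0,0,0,4],
    [-12,-54,0,0,0,0,4],
    [-16.5,-74,0,0,0,0,4],
    [-21,-94,0,0,0,0,4],
    [-25.5,-114,0,0,0,0,4],
    [-29,-131,0,0,0,0,4],
    [-31.4,-141.6,0,0,0,0,4]
  ]
}}

```text
clock: 8.45
eef_pos: [560.7, -113.1, 128.2]
tcp_rot: [-2.711, 1.567, -1.358]
contact_force: [-0.2, -0.4, -1.5]
opening: 0.108
```

```bash
cat >> h.py <<'E'
f=np.load("rodfit.npz"); E_=np.array([np.cos(f["th"]),np.sin(f["th"])]); N_=np.array([-E_[1],E_[0]])
def jst():
    s=st(); b=s["eef_pos"][:2]; F=s["contact_force"][:2]
    print("s",round(b@E_,2),"t",round(b@N_,2),"Fs",round(F@E_,2),"Ft",round(F@N_,2)); return s
E
python3 - <<'E'
from h import *
jst(); snap("side","s6",(270,390,170,260),6.6); print(f["sc"],f["ta"],f["tb"])
E
```

```text
t 8.45 tcp [ 560.7  -113.06  128.25] zang 77.52 x [ 8.0e-04 -3.7e-03 -1.0e+00] F [-0.2  -0.45 -1.48] T [-0.01  0.01  0.03] op 9.2 j6 -1.55
s -11.07 t 571.87 Fs 0.48 Ft -0.1
17.331584263568264 571.7527237092463 491.37480467088994
```

View pics/s6.png

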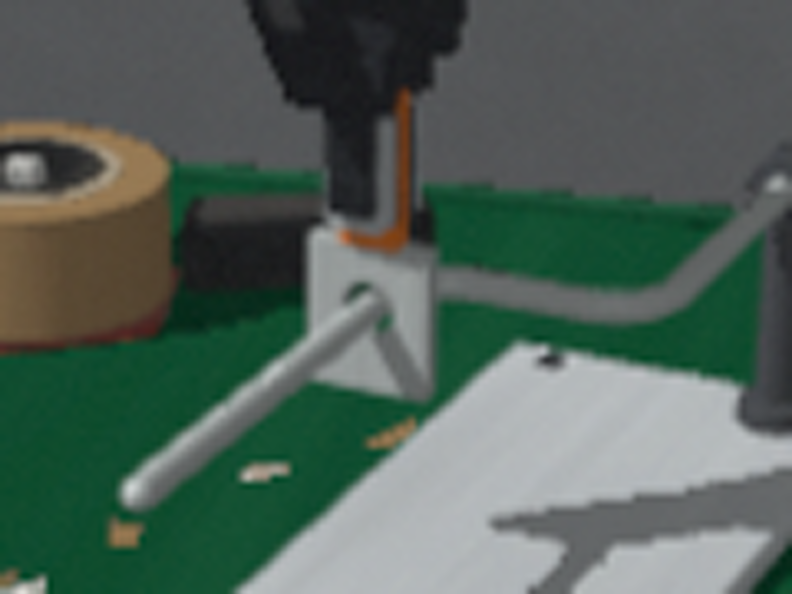

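```bash
cat > tab.py <<'E'
from h import *
def tab(pts):  # pts: list of (s,t,phi) ; heading turn -phi; relative to current
    s0=r.sense(); b=s0["eef_pos"]; M=R.from_euler('xyz',s0["tcp_rot"]).as_matrix(); a=np.arctan2(M[1,2],M[0,2])
    base=np.arctan2(E_[1],E_[0])+np.pi
    for s,t,ph in pts:
        d=s*E_+t*N_-b[:2]; w=(base-ph-a+np.pi)%(2*np.pi)-np.pi
        print([round(float(d[0]),1),round(float(d[1]),1),0,0,0,round(float(w),3),4])
E
python3 - <<'E'
from tab import *
tab([(-5,571.7,0)]+[(-4.7+22*np.sin(p),549.7+22*np.cos(p),p) for p in(.1,.2,.3,.4,.5,.6,.7)])
E
```

```text
[-1.3, -5.2, 0, 0, 0, -0.0, 4]
[-1.9, -7.6, 0, 0, 0, -0.1, 4]
[-2.7, -9.7, 0, 0, 0, -0.2, 4]
[-3.7, -11.6, 0, 0, 0, -0.3, 4]
[-4.9, -13.5, 0, 0, 0, -0.4, 4]
[-6.3, -15.2, 0, 0, 0, -0.5, 4]
[-7.8, -16.8, 0, 0, 0, -0.6, 4]
[-9.5, -18.2, 0, 0, 0, -0.7, 4]
```

Call:
{"name": "step_arm", "arguments": {
  "rows": [
    [-1.3,-5.2,0,0,0,0,4],
    [-1.9,-7.6,0,0,0,-0.1,4],
    [-2.7,-9.7,0,0,0,-0.2,4],
    [-3.7,-11.6,0,0,0,-0.3,4],
    [-4.9,-13.5,0,0,0,-0.4,4],
    [-6.3,-15.2,0,0,0,-0.5,4],
    [-7.8,-16.8,0,0,0,-0.6,4],
    [-9.5,-18.2,0,0,0,-0.7,4]
  ]
}}

```text
clock: 9.5
eef_pos: [551.1, -131.6, 128.2]
tcp_rot: [-2.78, 1.567, -2.129]
contact_force: [-0.4, -0.3, -0.9]
opening: 0.109
```

Run:
```python
from tab import *
jst(); snap("side","s7",(270,390,170,260),6.6)
print(tab([(-4.7+22*np.sin(p),549.7+22*np.cos(p),p) for p in(.82,.94,1.06,1.18,1.3,1.42,1.571)]+[(17.3,545,1.571)]))
```

```text
t 9.5 tcp [ 551.08 -131.64  128.22] zang 37.26 x [-0.0022 -0.0034 -1.    ] F [-0.37 -0.34 -0.94] T [ 0.02 -0.   -0.02] op 9.3 j6 -0.88
s 9.14 t 566.51 Fs 0.41 Ft -0.29
[-2.0, -1.7, 0, 0, 0, -0.113, 4]
[-4.4, -2.9, 0, 0, 0, -0.233, 4]
[-6.8, -3.8, 0, 0, 0, -0.353, 4]
[-9.4, -4.4, 0, 0, 0, -0.473, 4]
[-12.0, -4.7, 0, 0, 0, -0.593, 4]
[-14.7, -4.7, 0, 0, 0, -0.713, 4]
[-18.0, -4.2, 0, 0, 0, -0.864, 4]
[-22.5, -3.2, 0, 0, 0, -0.864, 4]
None
```

View pics/s7.png

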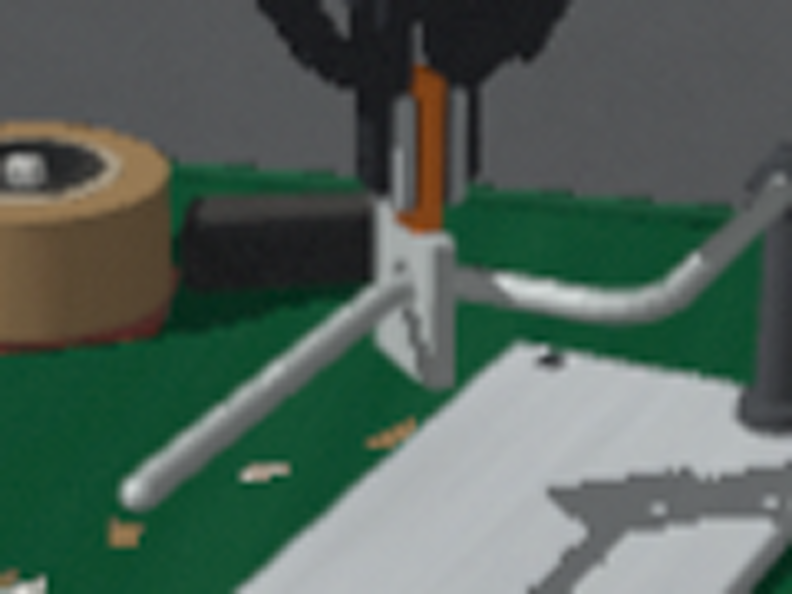

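No contact so far; continuing round the first bend.

Call:
{"name": "step_arm", "arguments": {
  "rows": [
    [-2.0,-1.7,0,0,0,-0.113,4],
    [-4.4,-2.9,0,0,0,-0.233,4],
    [-6.8,-3.8,0,0,0,-0.353,4],
    [-9.4,-4.4,0,0,0,-0.473,4],
    [-12.0,-4.7,0,0,0,-0.593,4],
    [-14.7,-4.7,0,0,0,-0.713,4],
    [-18.0,-4.2,0,0,0,-0.864,4],
    [-22.5,-3.2,0,0,0,-0.864,4]
  ]
}}

```text
clock: 10.55
eef_pos: [528.3, -134.7, 128.2]
tcp_rot: [-2.831, 1.567, -3.046]
contact_force: [0.4, 0.1, -1.2]
opening: 0.108
```

Run:
```python
from tab import *
jst(); snap("side","s8",(270,390,170,260),6.6);snap("top","t8",(300,470,190,310),4.7)
tab([(17.3,537,1.571),(17.3,529,1.571),(17.3,521,1.571),(17.3,515,1.571)]+[(39.3-22*np.cos(q),513.4-22*np.sin(q),1.571-q) for q in (.1,.22,.34,.46)])
```

```text
t 10.55 tcp [ 528.35 -134.71  128.18] zang -12.36 x [-4.1e-03 -4.0e-04 -1.0e+00] F [ 0.4   0.12 -1.25] T [-0.02  0.04  0.05] op 9.2 j6 -0.03
s 17.06 t 544.98 Fs -0.2 Ft 0.37
[-7.3, 1.4, 0, 0, 0, -0.005, 4]
[-15.2, 3.2, 0, 0, 0, -0.005, 4]
[-23.0, 4.9, 0, 0, 0, -0.005, 4]
[-28.8, 6.2, 0, 0, 0, -0.005, 4]
[-32.5, 6.9, 0, 0, 0, 0.095, 4]
[-35.2, 7.1, 0, 0, 0, 0.215, 4]
[-37.8, 6.9, 0, 0, 0, 0.335, 4]
[-40.4, 6.4, 0, 0, 0, 0.455, 4]
```

View pics/s8.png

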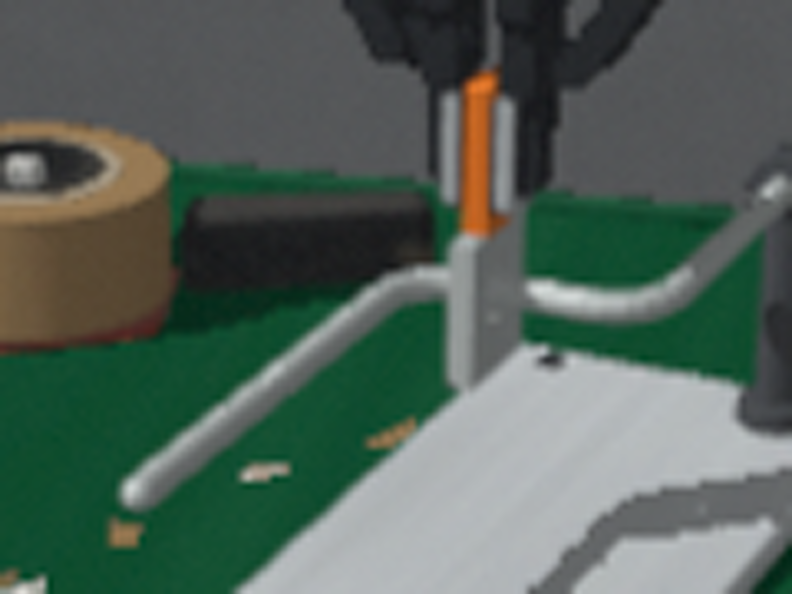

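View pics/t8.png

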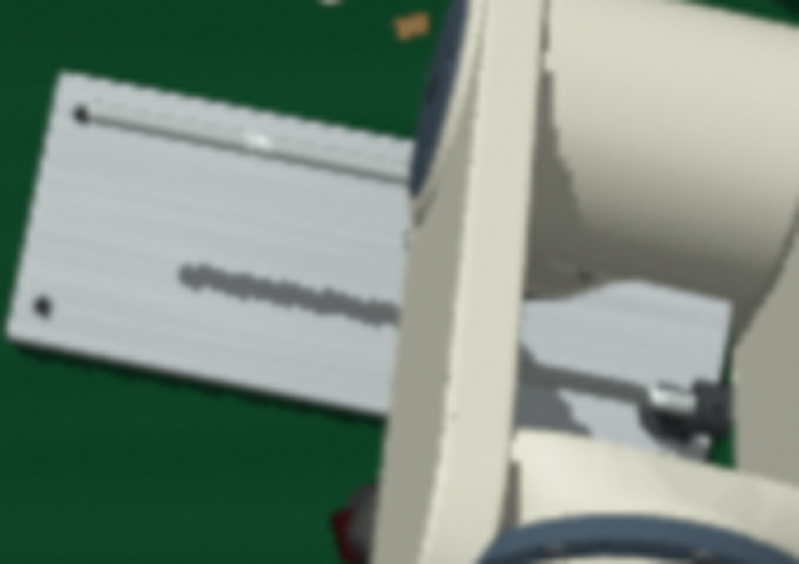

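Call:
{"name": "step_arm", "arguments": {
  "rows": [
    [-7.3,1.4,0,0,0,-0.005,4],
    [-15.2,3.2,0,0,0,-0.005,4],
    [-23.0,4.9,0,0,0,-0.005,4],
    [-28.8,6.2,0,0,0,-0.005,4],
    [-32.5,6.9,0,0,0,0.095,4],
    [-35.2,7.1,0,0,0,0.215,4],
    [-37.8,6.9,0,0,0,0.335,4],
    [-40.4,6.4,0,0,0,0.455,4]
  ]
}}

```text
clock: 11.65
eef_pos: [487.2, -128.2, 128.2]
tcp_rot: [-2.845, 1.566, -2.6]
contact_force: [-0.4, 0.5, -0.6]
opening: 0.11
```

Run:
```python
from tab import *
jst(); snap("side","s9",(300,420,170,260),6.6)
tab([(39.3-22*np.cos(q),513.4-22*np.sin(q),1.571-q) for q in (.6,.75,.9,1.05,1.2,1.35,1.46,1.571)])
```

```text
t 11.65 tcp [ 487.22 -128.19  128.18] zang 14.06 x [-0.0039 -0.0024 -1.    ] F [-0.43  0.46 -0.65] T [-0.01 -0.07 -0.  ] op 9.4 j6 -0.5
s 19.61 t 503.42 Fs -0.36 Ft -0.52
[-2.3, -0.9, 0, 0, 0, 0.131, 4]
[-5.3, -2.4, 0, 0, 0, 0.281, 4]
[-8.0, -4.2, 0, 0, 0, 0.431, 4]
[-10.4, -6.5, 0, 0, 0, 0.581, 4]
[-12.4, -9.1, 0, 0, 0, 0.731, 4]
[-14.1, -12.0, 0, 0, 0, 0.881, 4]
[-15.0, -14.2, 0, 0, 0, 0.991, 4]
[-15.6, -16.6, 0, 0, 0, 1.102, 4]
```

View pics/s9.png

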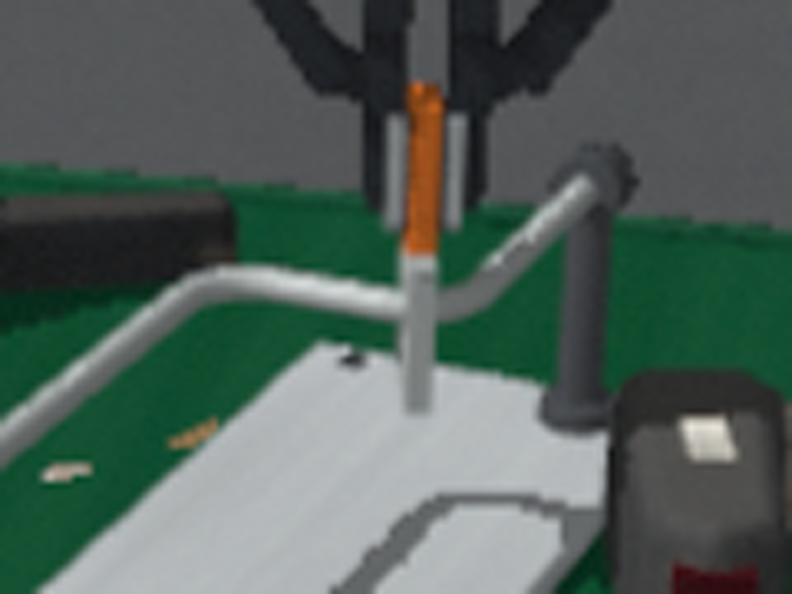

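Call:
{"name": "step_arm", "arguments": {
  "rows": [
    [-2.3,-0.9,0,0,0,0.131,4],
    [-5.3,-2.4,0,0,0,0.281,4],
    [-8.0,-4.2,0,0,0,0.431,4],
    [-10.4,-6.5,0,0,0,0.581,4],
    [-12.4,-9.1,0,0,0,0.731,4],
    [-14.1,-12.0,0,0,0,0.881,4],
    [-15.0,-14.2,0,0,0,0.991,4],
    [-15.6,-16.6,0,0,0,1.102,4]
  ]
}}

```text
clock: 12.7
eef_pos: [471.1, -144.9, 128.2]
tcp_rot: [-2.87, 1.566, -1.515]
contact_force: [0.1, -0.2, -1.2]
opening: 0.107
```

Run:
```python
from tab import *
jst(); snap("side","s10",(320,420,170,245),8)
tab([(s,491.4,0) for s in (46,58,70,82,94,104,112,118)])
```

```text
t 12.7 tcp [ 471.1  -144.87  128.17] zang 77.61 x [ 3.0e-04 -4.9e-03 -1.0e+00] F [ 0.11 -0.24 -1.24] T [ 0.03 -0.01  0.04] op 9.2 j6 -1.65
s 39.39 t 491.3 Fs 0.21 Ft 0.16
[-1.4, -6.3, 0, 0, 0, -0.007, 4]
[-4.0, -18.0, 0, 0, 0, -0.007, 4]
[-6.6, -29.7, 0, 0, 0, -0.007, 4]
[-9.2, -41.4, 0, 0, 0, -0.007, 4]
[-11.8, -53.1, 0, 0, 0, -0.007, 4]
[-13.9, -62.9, 0, 0, 0, -0.007, 4]
[-15.7, -70.7, 0, 0, 0, -0.007, 4]
[-17.0, -76.6, 0, 0, 0, -0.007, 4]
```

View pics/s10.png

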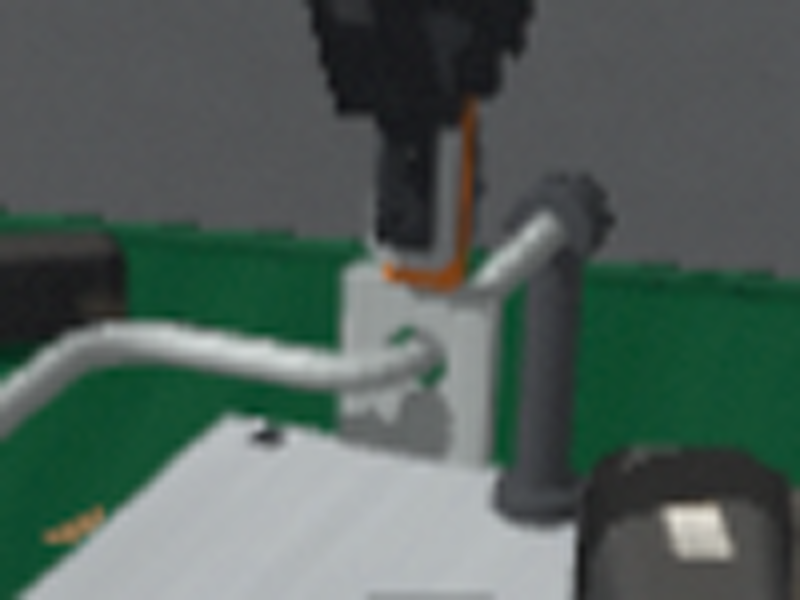

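Call:
{"name": "step_arm", "arguments": {
  "rows": [
    [-1.4,-6.3,0,0,0,0,4],
    [-4.0,-18.0,0,0,0,0,4],
    [-6.6,-29.7,0,0,0,0,4],
    [-9.2,-41.4,0,0,0,0,4],
    [-11.8,-53.1,0,0,0,0,4],
    [-13.9,-62.9,0,0,0,0,4],
    [-15.7,-70.7,0,0,0,0,4],
    [-17.0,-76.6,0,0,0,0,4]
  ]
}}

```text
clock: 13.75
eef_pos: [454.0, -222.2, 128.2]
tcp_rot: [-2.858, 1.566, -1.498]
contact_force: [0.7, -0.8, -0.7]
opening: 0.109
```

Run:
```python
from tab import *
jst(); snap("side","s11",(340,440,165,240),8)
tab([(s,491.4,0) for s in (120,122,124,126,127,128,129,130)])
```

```text
t 13.75 tcp [ 454.   -222.18  128.21] zang 77.9 x [ 4.e-04 -5.e-03 -1.e+00] F [ 0.65 -0.76 -0.73] T [-0.01 -0.03 -0.03] op 9.3 j6 -1.81
s 118.56 t 491.35 Fs 0.6 Ft 0.8
[-0.2, -1.0, 0, 0, 0, -0.007, 4]
[-0.7, -3.0, 0, 0, 0, -0.007, 4]
[-1.1, -4.9, 0, 0, 0, -0.007, 4]
[-1.5, -6.9, 0, 0, 0, -0.007, 4]
[-1.8, -7.9, 0, 0, 0, -0.007, 4]
[-2.0, -8.8, 0, 0, 0, -0.007, 4]
[-2.2, -9.8, 0, 0, 0, -0.007, 4]
[-2.4, -10.8, 0, 0, 0, -0.007, 4]
```

View pics/s11.png

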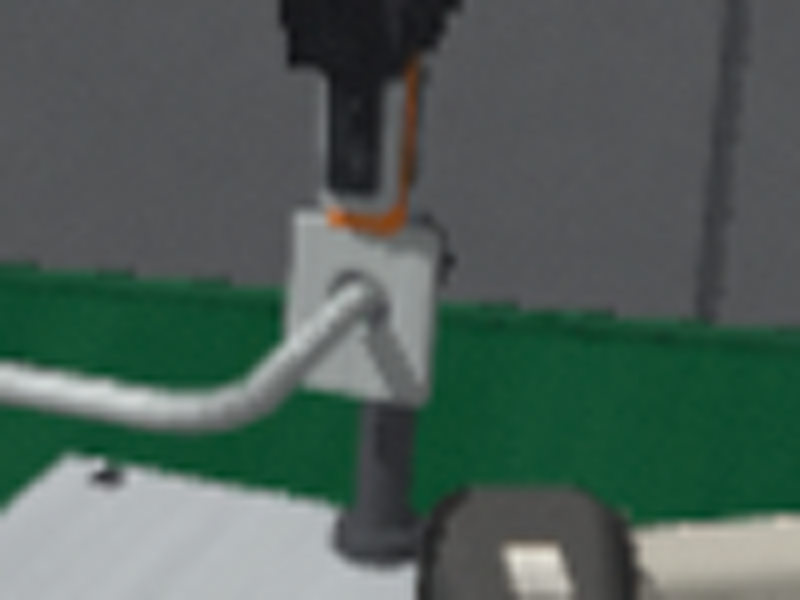

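Call:
{"name": "step_arm", "arguments": {
  "rows": [
    [-0.4,-1.5,0,0,0,0,4],
    [-0.7,-3.0,0,0,0,-0.005,4],
    [-1.0,-4.5,0,0,0,-0.005,4],
    [-1.3,-6,0,0,0,-0.005,4],
    [-1.6,-7.2,0,0,0,-0.005,4],
    [-1.9,-8.4,0,0,0,-0.005,4],
    [-2.1,-9.4,0,0,0,-0.005,4],
    [-2.2,-9.8,0,0,0,-0.005,4]
  ]
}}

```text
clock: 14.8
eef_pos: [451.8, -232.4, 128.2]
tcp_rot: [-2.853, 1.565, -1.499]
contact_force: [-0.6, 0.6, -1.1]
opening: 0.109
```

Run:
```python
from tab import *
jst();
```

```text
t 14.8 tcp [ 451.76 -232.44  128.24] zang 77.61 x [ 4.0e-04 -5.3e-03 -1.0e+00] F [-0.55  0.61 -1.14] T [-0.01  0.   -0.03] op 9.3 j6 -1.83
s 129.07 t 491.39 Fs -0.47 Ft -0.67
```

Now feel for the stop in ~0.4 mm rows (3 mm per call).

Call:
{"name": "step_arm", "arguments": {
  "rows": [
    [-0.1,-0.4,0,0,0,0,4],
    [-0.2,-0.8,0,0,0,0,4],
    [-0.3,-1.2,0,0,0,0,4],
    [-0.4,-1.6,0,0,0,0,4],
    [-0.5,-2.0,0,0,0,0,4],
    [-0.5,-2.3,0,0,0,0,4],
    [-0.6,-2.6,0,0,0,0,4],
    [-0.6,-2.9,0,0,0,0,4]
  ]
}}

```text
clock: 15.8
eef_pos: [451.1, -235.3, 128.2]
tcp_rot: [-2.863, 1.565, -1.509]
contact_force: [-0.5, 0.1, -1.1]
opening: 0.107
```

Run:
```python
from tab import *
jst();
```

```text
t 15.8 tcp [ 451.12 -235.35  128.22] zang 77.61 x [ 3.0e-04 -5.3e-03 -1.0e+00] F [-0.46  0.15 -1.07] T [ 0.06 -0.02  0.03] op 9.1 j6 -1.83
s 132.04 t 491.39 Fs -0.05 Ft -0.49
```

Call:
{"name": "step_arm", "arguments": {
  "rows": [
    [0,-0.2,0,0,0,0,4],
    [-0.1,-0.4,0,0,0,0,4],
    [-0.1,-0.6,0,0,0,0,4],
    [-0.2,-0.8,0,0,0,0,4],
    [-0.2,-1.0,0,0,0,0,4],
    [-0.3,-1.2,0,0,0,0,4],
    [-0.3,-1.3,0,0,0,0,4],
    [-0.3,-1.4,0,0,0,0,4]
  ]
}}

```text
clock: 16.8
eef_pos: [450.8, -236.7, 128.2]
tcp_rot: [-2.865, 1.566, -1.51]
contact_force: [-0.4, 0.5, -1.0]
opening: 0.109
```

Run:
```python
from tab import *
jst();
```

```text
t 16.8 tcp [ 450.85 -236.74  128.19] zang 77.62 x [ 3.0e-04 -5.3e-03 -1.0e+00] F [-0.37  0.49 -0.98] T [0.01 0.03 0.03] op 9.3 j6 -1.83
s 133.46 t 491.42 Fs -0.4 Ft -0.47
```

Call:
{"name": "step_arm", "arguments": {
  "rows": [
    [0,-0.2,0,0,0,0,4],
    [-0.1,-0.3,0,0,0,0,4],
    [-0.1,-0.4,0,0,0,0,4],
    [-0.1,-0.5,0,0,0,0,4],
    [-0.2,-0.6,0,0,0,0,4],
    [-0.2,-0.8,0,0,0,0,4],
    [-0.2,-0.9,0,0,0,0,4],
    [-0.2,-1.0,0,0,0,0,4]
  ]
}}

```text
clock: 17.8
eef_pos: [450.7, -237.8, 128.2]
tcp_rot: [-2.861, 1.565, -1.506]
contact_force: [-0.3, -0.5, -0.7]
opening: 0.11
```

Run:
```python
from tab import *
jst();
```

```text
t 17.8 tcp [ 450.66 -237.76  128.2 ] zang 77.62 x [ 3.0e-04 -5.3e-03 -1.0e+00] F [-0.28 -0.5  -0.67] T [-0.03  0.04  0.01] op 9.4 j6 -1.84
s 134.5 t 491.46 Fs 0.54 Ft -0.16
```

Call:
{"name": "step_arm", "arguments": {
  "rows": [
    [0,-0.2,0,0,0,0,4],
    [-0.1,-0.3,0,0,0,0,4],
    [-0.1,-0.4,0,0,0,0,4],
    [-0.1,-0.5,0,0,0,0,4],
    [-0.2,-0.6,0,0,0,0,4],
    [-0.2,-0.8,0,0,0,0,4],
    [-0.2,-0.9,0,0,0,0,4],
    [-0.2,-1.0,0,0,0,0,4]
  ]
}}

```text
clock: 18.8
eef_pos: [450.5, -238.8, 128.2]
tcp_rot: [-2.855, 1.565, -1.501]
contact_force: [0.1, -0.9, -1.5]
opening: 0.109
```

Run:
```python
from tab import *
jst();
```

```text
t 18.8 tcp [ 450.46 -238.78  128.23] zang 77.62 x [ 4.0e-04 -5.3e-03 -1.0e+00] F [ 0.07 -0.93 -1.52] T [-0.01  0.01 -0.04] op 9.3 j6 -1.84
s 135.54 t 491.49 Fs 0.89 Ft 0.27
```

Call:
{"name": "step_arm", "arguments": {
  "rows": [
    [0,-0.2,0,0,0,0,4],
    [-0.1,-0.3,0,0,0,0,4],
    [-0.1,-0.4,0,0,0,0,4],
    [-0.2,-0.5,0,0,0,0,4],
    [-0.2,-0.6,0,0,0,0,4],
    [-0.2,-0.8,0,0,0,0,4],
    [-0.3,-0.9,0,0,0,0,4],
    [-0.3,-1.0,0,0,0,0,4]
  ]
}}

```text
clock: 19.8
eef_pos: [450.4, -239.2, 128.2]
tcp_rot: [-2.779, 1.566, -1.425]
contact_force: [3.1, 6.1, -0.5]
opening: 0.107
```

Run:
```python
from tab import *
jst(); snap("side","s12",(340,440,165,240),8)
```

```text
t 19.8 tcp [ 450.35 -239.16  128.2 ] zang 77.6 x [ 6.0e-04 -4.3e-03 -1.0e+00] F [ 3.09  6.07 -0.5 ] T [ 1.25 -0.52 -0.05] op 9.2 j6 -1.84
s 135.93 t 491.47 Fs -6.59 Ft 1.7
```

View pics/s12.png

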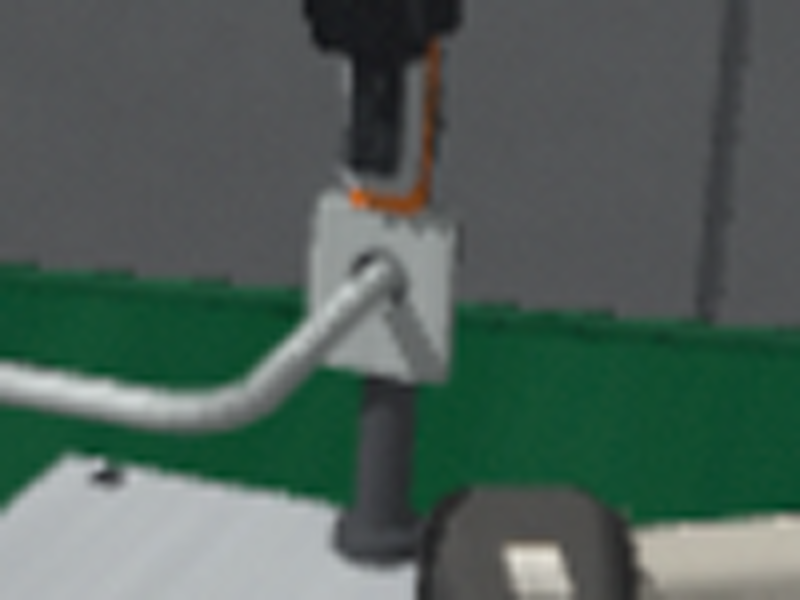

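Call:
{"name": "step_arm", "arguments": {
  "rows": [
    [0.1,0.3,0,0,0,0,4],
    [0.1,0.3,-0.6,0,0,0,4],
    [0.1,0.3,-1.2,0,0,0,4],
    [0.1,0.3,-1.8,0,0,0,4],
    [0.1,0.3,-2.3,0,0,0,4],
    [0.1,0.3,-2.7,0,0,0,4],
    [0.1,0.3,-3.0,0,0,0,4],
    [0.1,0.3,-3.2,0,0,0,4]
  ]
}}

```text
clock: 20.85
eef_pos: [450.4, -238.9, 125.0]
tcp_rot: [-2.779, 1.566, -1.424]
contact_force: [0.1, -0.1, -2.0]
opening: 0.112
```

Run:
```python
from tab import *
jst()
```

```text
t 20.85 tcp [ 450.45 -238.94  125.  ] zang 77.6 x [ 6.0e-04 -4.4e-03 -1.0e+00] F [ 0.15 -0.15 -2.02] T [ 0.01  0.05 -0.02] op 9.6 j6 -1.84
s 135.69 t 491.51 Fs 0.11 Ft 0.18
```

Call:
{"name": "step_arm", "arguments": {
  "rows": [
    [0,0,-0.2,0,0,0,4],
    [0,0,-0.4,0,0,0,4],
    [0,0,-0.5,0,0,0,4],
    [0,0,-0.6,0,0,0,4],
    [0,0,-0.7,0,0,0,4],
    [0,0,-0.8,0,0,0,4],
    [0,0,-0.9,0,0,0,4],
    [0,0,-1.0,0,0,0,4]
  ]
}}

```text
clock: 21.85
eef_pos: [450.5, -238.9, 124.0]
tcp_rot: [-2.775, 1.566, -1.421]
contact_force: [0.2, -0.5, -0.7]
opening: 0.107
```

Run:
```python
from tab import *
jst()
```

```text
t 21.85 tcp [ 450.46 -238.94  124.  ] zang 77.6 x [ 7.0e-04 -4.4e-03 -1.0e+00] F [ 0.16 -0.52 -0.73] T [0.02 0.01 0.  ] op 9.2 j6 -1.84
s 135.69 t 491.52 Fs 0.48 Ft 0.27
```

Lower another 0.6 mm, then press lightly against the stop.

Call:
{"name": "step_arm", "arguments": {
  "rows": [
    [0,0,-0.1,0,0,0,4],
    [0,0,-0.2,0,0,0,4],
    [0,0,-0.3,0,0,0,4],
    [0,0,-0.4,0,0,0,4],
    [0,0,-0.5,0,0,0,4],
    [0,0,-0.6,0,0,0,4],
    [0,0,-0.6,0,0,0,4],
    [0,0,-0.6,0,0,0,4]
  ]
}}

```text
clock: 22.85
eef_pos: [450.6, -239.0, 123.8]
tcp_rot: [-2.73, 1.566, -1.376]
contact_force: [-1.6, 1.7, 6.5]
opening: 0.107
```

Run:
```python
from tab import *
jst()
```

```text
t 22.85 tcp [ 450.56 -238.98  123.79] zang 77.59 x [ 9.0e-04 -4.5e-03 -1.0e+00] F [-1.59  1.68  6.45] T [0.19 0.4  0.01] op 9.1 j6 -1.84
s 135.71 t 491.63 Fs -1.29 Ft -1.92
```

Call:
{"name": "step_arm", "arguments": {
  "rows": [
    [0,0,0.1,0,0,0,4],
    [0,-0.1,0.1,0,0,0,4],
    [0,-0.1,0.1,0,0,0,4],
    [0,-0.2,0.1,0,0,0,4],
    [-0.1,-0.2,0.1,0,0,0,4],
    [-0.1,-0.3,0.1,0,0,0,4],
    [-0.1,-0.3,0.1,0,0,0,4],
    [-0.1,-0.3,0.1,0,0,0,4]
  ]
}}

```text
clock: 23.85
eef_pos: [450.4, -239.1, 123.9]
tcp_rot: [-2.714, 1.567, -1.36]
contact_force: [0.6, 4.7, 4.9]
opening: 0.108
```

Run:
```python
from tab import *
jst()
```

```text
t 23.85 tcp [ 450.45 -239.14  123.86] zang 77.58 x [ 9.0e-04 -4.2e-03 -1.0e+00] F [0.61 4.74 4.9 ] T [ 0.81  0.08 -0.02] op 9.3 j6 -1.84
s 135.89 t 491.55 Fs -4.76 Ft -0.43
```

Call:
{"name": "step_arm", "arguments": {
  "rows": [
    [0,0,0,0,0,0,4],
    [0,0,0,0,0,0,8],
    [0,0,0,0,0,0,10],
    [0,0,0,0,0,0,13],
    [0,0,0,0,0,0,17],
    [0,0,0,0,0,0,22],
    [0,0,0,0,0,0,26],
    [0,0,0,0,0,0,26]
  ],
  "force": 20
}}

```text
clock: 24.85
eef_pos: [450.5, -239.2, 123.9]
tcp_rot: [-2.715, 1.566, -1.361]
contact_force: [-0.6, -0.4, 0.3]
opening: 0.308
```

Run:
```python
from tab import *
jst(); snap("side","s13",(340,440,165,240),8)
```

```text
t 24.85 tcp [ 450.47 -239.16  123.88] zang 77.59 x [ 9.0e-04 -4.3e-03 -1.0e+00] F [-0.6  -0.38  0.3 ] T [ 0.   -0.04 -0.02] op 26.3 j6 -1.84
s 135.91 t 491.58 Fs 0.5 Ft -0.5
```

View pics/s13.png

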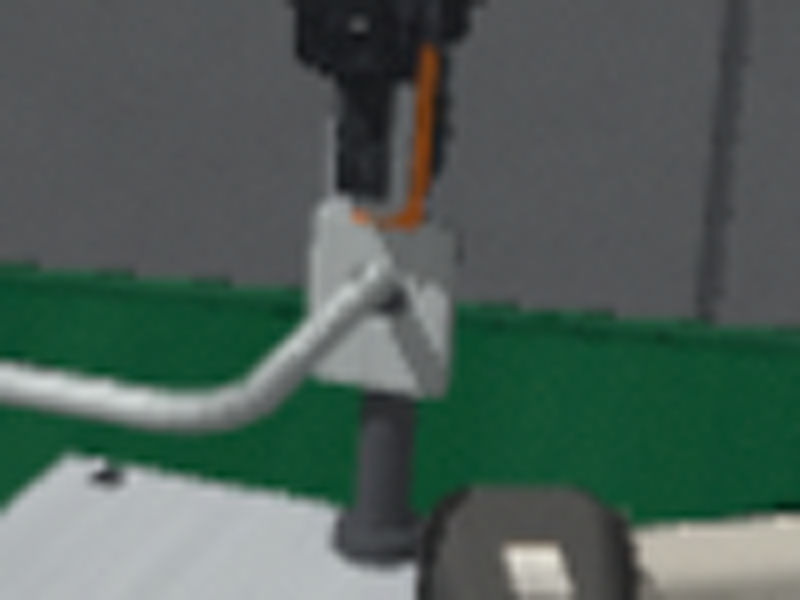

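Call:
{"name": "step_arm", "arguments": {
  "rows": [
    [0,0,5,0,0,0,28],
    [0,0,14,0,0,0,28],
    [0,0,26,0,0,0,28],
    [0,0,40,0,0,0,28],
    [0,0,56,0,0,0,28],
    [0,0,74,0,0,0,28],
    [0,0,92,0,0,0,28],
    [0,0,105,0,0,0,28]
  ]
}}

```text
clock: 25.9
eef_pos: [450.7, -239.3, 230.5]
tcp_rot: [-2.514, 1.565, -1.16]
contact_force: [-0.5, -0.2, -0.1]
opening: 0.331
```

Run:
```python
from tab import *
jst(); snap("side","s14",(320,440,150,240),6.6)
z=np.load("s14.npz"); np.set_printoptions(suppress=True)
for s,t,zz in((135.3,491.4,96),):pass
```

```text
t 25.9 tcp [ 450.75 -239.29  230.48] zang 77.59 x [ 0.0021 -0.0049 -1.    ] F [-0.49 -0.18 -0.06] T [ 0.03 -0.02  0.  ] op 28.3 j6 -1.84
s 135.97 t 491.88 Fs 0.29 Ft -0.44
```

View pics/s14.png

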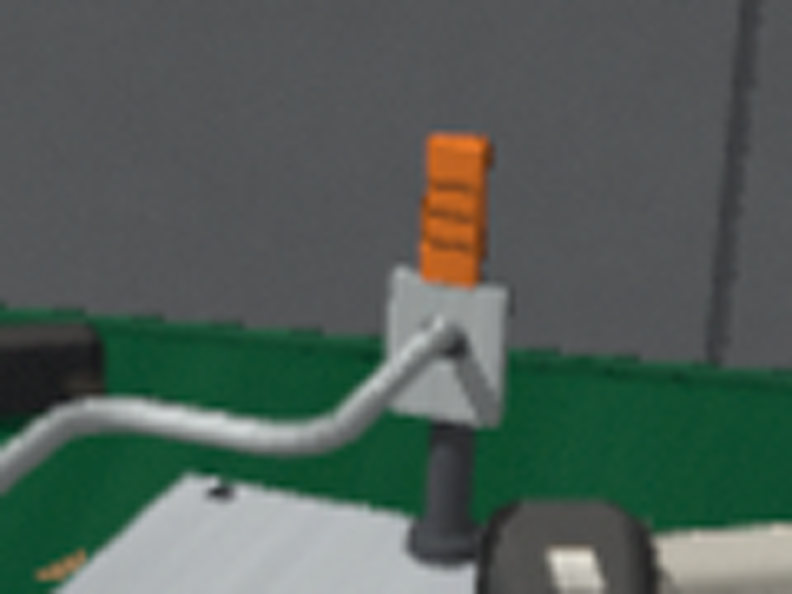

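Call:
{"name": "step_arm", "arguments": {
  "rows": [
    [0,0,20,0,0,0,28],
    [-5,30,40,0,0,0,28],
    [-10,70,60,0,0,0,28],
    [-20,115,70,0,0,0,28],
    [-30,160,80,0,0,0,28],
    [-40,210,80,0,0,0,28],
    [-50,260,80,0,0,0,28],
    [-60,300,80,0,0,0,28]
  ]
}}

```text
clock: 26.95
eef_pos: [390.7, 62.0, 311.9]
tcp_rot: [-2.292, 1.564, -0.937]
contact_force: [0.7, 0.4, -0.2]
opening: 0.323
```

Run:
```python
from tab import *
jst(); snap("side","s15",(320,440,150,240),6.6); snap("top","t15",(360,480,200,290),6.6)
```

```text
t 26.95 tcp [390.69  61.98 311.89] zang 77.61 x [ 0.004  -0.0055 -1.    ] F [ 0.69  0.4  -0.18] T [0.02 0.01 0.  ] op 27.6 j6 -1.19
s -145.14 t 367.99 Fs -0.54 Ft 0.58
```

View pics/s15.png

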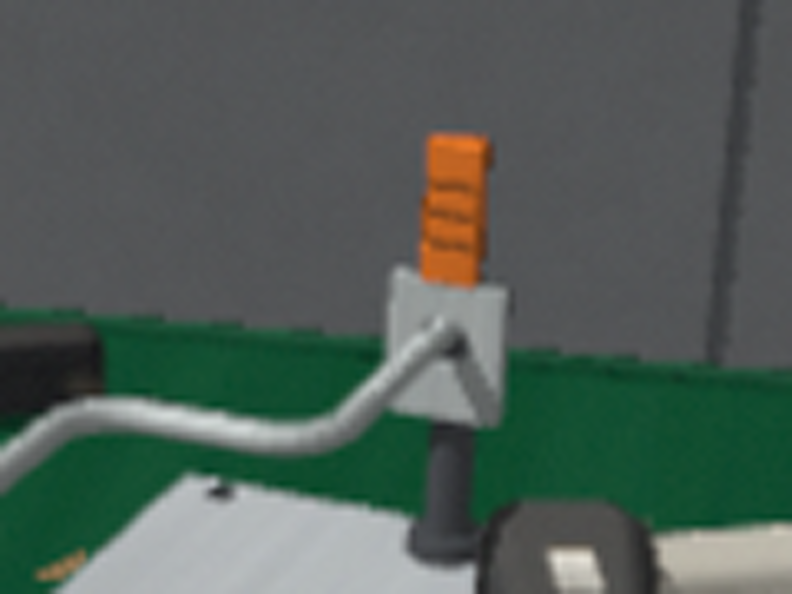

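View pics/t15.png

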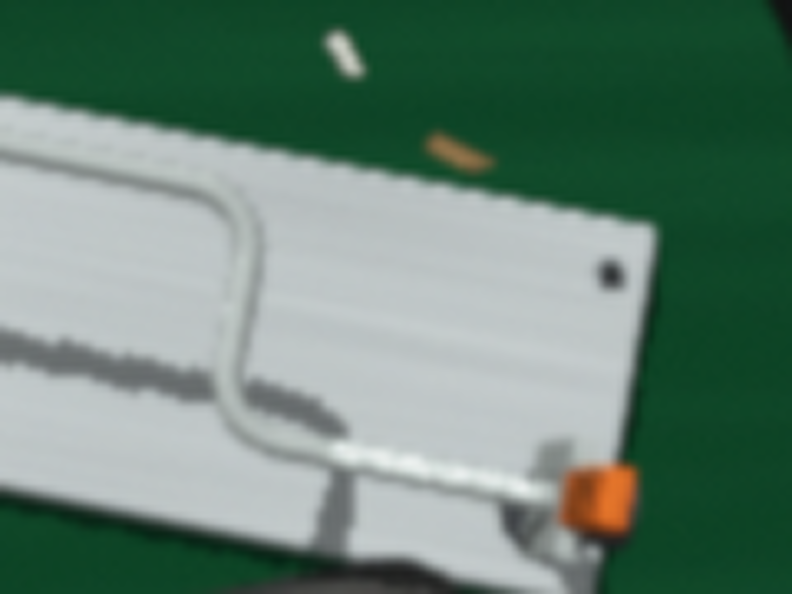

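Run:
```python
from h import *
def st_(u,v,z): w=ray("top",u,v,z)[:2]; return (w@E_).round(1),(w@N_).round(1)
print("tabtop",st_(360+618/6.6-.5,200+502/6.6-.5,166))
z=np.load("t15.npz"); X=cloud("top",z["d"]); hs=cv2.cvtColor(z["p"],cv2.COLOR_RGB2HSV)
o=(hs[...,0]<18)&(hs[...,1]>150)&(z["p"][...,0]>100)&(X[...,2]>100); o[:,:430]=0;o[:255]=0;o[300:]=0;o[:,470:]=0
Q=X[o]; print(o.sum())
for lo,hi in((110,130),(130,150),(150,160),(160,180)):
    k=Q[(Q[:,2]>lo)&(Q[:,2]<hi)]
    if len(k): print(lo,len(k),(k[:,:2]@E_).mean().round(1),(k[:,:2]@N_).mean().round(1),k[:,2].mean().round(1))
# side view tab near face slope
z=np.load("s15.npz"); X=cloud("side",z["d"]); p=z["p"]; hs=cv2.cvtColor(p,cv2.COLOR_RGB2HSV)
o=(hs[...,0]<18)&(hs[...,1]>150)&(p[...,0]>100); o[:,:375]=0;o[:,400:]=0;o[:165]=0;o[195:]=0
o=cv2.erode(o.astype(np.uint8),np.ones((3,3)))>0
Q=X[o];S=Q[:,:2]@E_;T=Q[:,:2]@N_; A=np.c_[T,Q[:,2],np.ones(len(T))]; print("face tilt ds/dt, ds/dz",np.linalg.lstsq(A,S,rcond=None)[0][:2])
```

```text
tabtop (np.float64(135.1), np.float64(489.7))
90
110 10 136.2 489.3 121.4
130 19 130.1 488.7 139.8
150 12 130.1 489.7 155.4
160 47 134.1 490.7 165.2
face tilt ds/dt, ds/dz [0.06322382 0.01757056]
```

Run:
```python
from rig import order
print(order.sign_off())
```

```text
the job is handed in; nothing more can be done
None
```

The ring gauge is threaded over the rod and hangs against the stop collar, let go there. I handed the job in at about 27 s of the 61 s allowed.

**What I did:**
- I gripped the gauge by its orange tab, lifted it straight out of the parking block and threaded it over the rod's free end.
- I slid it round both bends, turning it with the rod, along the rod line I measured in the top picture. That picture puts the bends at d of about +29 mm. The end-of-call force readings showed no contact with the rod on the way.
- I felt for the stop in steps of a few tenths of a millimetre, then lowered the gauge until its bore rested on the rod, let go and moved the arm clear.

**Forces:** the readings peaked at about 6.6 N along the rod at the stop, and about 7.5 N of upward push when the bore came down on the rod. Forces are read only at the end of each 1 s call, so a brief higher peak between readings would not have shown.

**Last checks:**
- The force was about zero after letting go, and the plate did not visibly move when the fingers opened or when the arm left.
- The gauge hangs nearly upright, about 1 to 1.5° off. The tab top is within 1 mm of the expected place along the rod, and about 2 mm to one side.
- The pictures cannot rule out a gap of less than 1 mm at the stop. I rely there on the contact I felt just before release.

**One disagreement:** the side camera read about 3 mm off in x, so I used the top camera for the rod. I checked it against the gripped gauge in the side view, and it agreed to about 0.3 mm in the one direction that view could test.

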